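# Stack the repair cartons on the carrying board in running bond

### The arm

A 6-joint arm with a two-finger parallel gripper is mounted at the origin on the work surface. World frame = base frame: x ahead of the robot, y to its left, z up, the work surface at z = 0. Lengths are in m, angles in rad, forces in N, time in s.
With the tool pointing down it reaches from about 0.3 to 0.85 m from the base axis. Payload 4.2 kg.
Tool frame: the origin (TCP) lies midway between the tips of the shut fingers; the grasp point (between the pads) lies ctrl.grip_depth behind it (ctrl.grip_depth is the distance from the TCP to the grasp point, in m); z points along the fingers, y is the line along which they close (so a half turn about z gives the same grasp; the last joint's range is limited). The gripper opens to 91 mm and grips with 3 to 60 N. Pads are 32 mm wide; open, the fingers measure 118 mm over their backs; the gripper's body (76 mm by 178 mm) begins 60 mm behind the grasp point.
Start: joints at [-1.148, 0.32, 1.565, -0, 1.257, -0.02], TCP at [0.246, -0.52, 0.214] pointing down, gripper open.
Joint ranges: [-3.11, 3.11], [-0.84, 2.01], [0.21, 2.61], [-1.34, 4.49], [0.05, 2.63], [-2.56, 2.56]. Speed limits (rad/s): [2.57, 2.57, 3.14, 3.14, 3.14, 3.14].

### API

Orientations are given as a unit quaternion [x, y, z, w].
In Python, from cell import ctrl, viewer gives the robot as it stands.
- The arm moves only by the shell command python3 -m creep 'ROWS'. ROWS is JSON, a list of rows, each an object of numbers: "hand": the opening, from 0 (shut) to 1 (fully open); "x", "y", "z": the shift along the tool's x, y, z normalised to -1 to 1, where 1 is 0.03 m; "twist": the turn about the tool's z normalised to -1 to 1, where 1 is 0.1 rad. A call has 1 to 5 rows; each row shifts and turns the commanded pose from where the row before left it, along the tool's axes as they then stand; what a row does not reach is not made up. A row lasts 1/8 s, in which the tool goes at most 62.5 mm and 10.7 degrees, less where a joint would pass 70% of its speed; a pose out of reach is approached as far as the arm can. A call with a number of a shift or a turn outside -1 to 1 is refused whole. A call with a gripper value outside its range is refused whole. The fingers move at their own pace and stop on an object; the grip force is fixed at half the most. Time passes only in rows, so rows that do not move let the fingers close. It gives the time, the measured TCP pose, the force, the opening and the grip force at its end, in the units of the state.
- ctrl.observe(): the state, without advancing time (a new reading comes with each control period).
- viewer.snapshot(name): name is "scene" or "top" or "wrist"; returns a dict with "image" (420x560x3 uint8, red, green, blue), "mtx" (3x3 intrinsics, pixels), "k1" (the pictures are not rectified: a ray, as slopes to the right and down, at radius r is drawn at 1 + k1 r^2 times it, then the intrinsics apply), "view" (4x4, takes a point from world to camera coordinates). Camera axes: x right, y up, looking along -z (the intrinsics and any distortion apply to the point x, -y, -z); pixel columns grow to the right and rows downward; lengths in m; the calibration is good to about 2 mm. A picture is of the moment at which its call begins. There is no depth.
- ctrl.hand_in(): hands the job in; it is judged then, once.
The state is a dict: "t": time; "joints": joint angles; "qvel": joint speeds; "effort": joint torques, N m; "tcp_pos": TCP position; "tool_rot": TCP orientation; "ft_force": force on the tool from outside, world axes, zero at the start; "ft_torque": the same for the moment, N m; "grip_width": finger opening in m; "finger_force": force on a finger pad.
Only numpy, scipy, OpenCV 4.12 (cv2) and the standard library are available. Lean on these libraries where they do the work, as an engineer would, in place of code of your own. Each camera call takes 0.05 s, during which the arm holds its last target. There are 200 camera calls.

### The job

Make up the load for the service truck on the dark carrying board, in running bond so that it travels tight: first lay the blue-banded and the red-banded long cartons end to end in one straight line along the middle of the board, then lay the long yellow carton on top, in line and centred over their joint. Last, close the top course with the two small cartons, one at each end, butted up to the yellow one and flush with the end below, each on the long carton with its own band colour. Leave the roll of tape that lies among them where it is.

Things in the scene. Friction and masses are not known exactly. Their poses are not given: they have to be found in the camera images.
- long_blue: long closed brown carton with a blue colour band round its middle and a white ticket, 110 x 55 x 50 mm (length, width, height), about 0.45 kg, lying flat on the bench; rigid, taken across its 55 mm width. Origin: centre of its underside; x along its length, y across, z up. Either end may lead.
- long_red: long closed brown carton with a red colour band, otherwise the same as the blue-banded long one: 110 x 55 x 50 mm. Origin: centre of its underside; x along its length, y across, z up.
- long_yellow: long closed carton, yellow all over with a dark tape strip, 110 x 55 x 50 mm, about 0.35 kg. Origin: centre of its underside; x along its length, y across, z up.
- small_blue: small closed brown carton with a blue band, half as long as the long ones: 55 x 55 mm in plan, 50 mm high, about 0.2 kg. Origin: centre of its underside; x and y square to its sides, z up. Any of its four sides may face any way.
- small_red: small closed brown carton with a red band, otherwise the same as the blue-banded small one: 55 x 55 x 50 mm. Origin: centre of its underside; x and y square to its sides, z up.
- board: carrying board: dark film-faced plywood on two pale wooden runners, a black hand hole near each end; 320 x 120 mm, its flat top 32 mm above the bench; it does not shift. It lies at the robot's left or right, the grey bin on the other side. Origin: centre of its underside, on the bench; x along its length, y across, z up.
- bin: bystander: grey ribbed plastic bin with filter cans standing in it, 280 x 130 mm, 90 mm high to the can tops; it does not shift. Origin: centre of its underside; x along its length.
- tape_roll: bystander: roll of silver foil tape lying flat, 100 mm across, 48 mm high, loose, among the cartons. Origin: centre of its underside; z up.
Things that resemble listed ones, but are neither listed nor needed, are in the scene too. What is shaped like the long_yellow but green is not meant.

How it is judged:
On the way, in this order (a step that is already met when the one before it is completed fails the run):
1. the blue-banded and red-banded long cartons lie end to end along the middle of the board (z of long_blue in the frame of board between 0.026 and 0.038 m and y of long_blue in the frame of board between -0.012 and 0.012 m and angle between each of long_blue, long_red's own z axis and vertical below 0.08 rad and angle between the x axis of each of long_blue, long_red and the x axis of board, either way round below 0.14 rad and z of long_red in the frame of board between 0.026 and 0.038 m and y of long_red in the frame of board between -0.012 and 0.012 m and horizontal distance between long_blue and long_red between 0.105 and 0.123 m and x of long_blue in the frame of board between -0.085 and 0.085 m and x of long_red in the frame of board between -0.085 and 0.085 m and z of long_yellow in the frame of board below 0.06 m), for 0.2 s.
2. the yellow carton lies across their joint, before either small carton is on the stack (z of long_blue in the frame of board between 0.026 and 0.038 m and y of long_blue in the frame of board between -0.012 and 0.012 m and angle between each of long_blue, long_red, long_yellow's own z axis and vertical below 0.08 rad and angle between the x axis of each of long_blue, long_red, long_yellow and the x axis of board, either way round below 0.14 rad and z of long_red in the frame of board between 0.026 and 0.038 m and y of long_red in the frame of board between -0.012 and 0.012 m and horizontal distance between long_blue and long_red between 0.105 and 0.123 m and x of long_blue in the frame of board between -0.085 and 0.085 m and x of long_red in the frame of board between -0.085 and 0.085 m and z of long_yellow in the frame of board between 0.076 and 0.088 m and y of long_yellow in the frame of board between -0.012 and 0.012 m and horizontal distance between long_yellow and long_blue between 0.045 and 0.068 m and horizontal distance between long_yellow and long_red between 0.045 and 0.068 m and height (world z) of each of small_blue, small_red below 0.06 m), for 0.2 s.
3. both small cartons close the ends of the top course, each on the long carton of its own colour (z of long_blue in the frame of board between 0.026 and 0.038 m and y of long_blue in the frame of board between -0.012 and 0.012 m and angle between each of long_blue, long_red, long_yellow, small_blue, small_red's own z axis and vertical below 0.08 rad and angle between the x axis of each of long_blue, long_red, long_yellow and the x axis of board, either way round below 0.14 rad and z of long_red in the frame of board between 0.026 and 0.038 m and y of long_red in the frame of board between -0.012 and 0.012 m and horizontal distance between long_blue and long_red between 0.105 and 0.123 m and x of long_blue in the frame of board between -0.085 and 0.085 m and x of long_red in the frame of board between -0.085 and 0.085 m and z of long_yellow in the frame of board between 0.076 and 0.088 m and y of long_yellow in the frame of board between -0.012 and 0.012 m and horizontal distance between long_yellow and long_blue between 0.045 and 0.068 m and horizontal distance between long_yellow and long_red between 0.045 and 0.068 m and z of small_blue in the frame of board between 0.076 and 0.088 m and y of small_blue in the frame of board between -0.012 and 0.012 m and (angle between the x axis of small_blue and the x axis of board, either way round below 0.14 rad or angle between the y axis of small_blue and the x axis of board, either way round below 0.14 rad) and horizontal distance between small_blue and long_blue between 0.017 and 0.038 m and horizontal distance between small_blue and long_yellow between 0.078 and 0.099 m and z of small_red in the frame of board between 0.076 and 0.088 m and y of small_red in the frame of board between -0.012 and 0.012 m and (angle between the x axis of small_red and the x axis of board, either way round below 0.14 rad or angle between the y axis of small_red and the x axis of board, either way round below 0.14 rad) and horizontal distance between small_red and long_red between 0.017 and 0.038 m and horizontal distance between small_red and long_yellow between 0.078 and 0.099 m), for 0.2 s.
At the end, for the whole second after the job is handed in: Banded long cartons flat on the board, end to end (gap to 13 mm), joint within 25 mm of its middle; yellow on them, centred on the joint; each small one on the outer end of its colour's long carton (10 mm along). All within 12 mm of the board's centre line, square to 8 degrees, at rest (all of step 3 and linear speed of each of long_blue, long_red, long_yellow, small_blue, small_red below 0.02 m/s); the robot touches nothing.
It fails at once if the roll of foil tape is shoved more than 30 mm (distance of tape_roll from where it was at the start of the episode above 0.03 m).
It also fails if it takes over 128 s, if anything falls off the work surface, if the arm or the gripper's body presses on something with over 40 N, if the wrist force passes 120 N, or if a joint passes its speed limit or range.

## Working session

There is one attempt and no reset: what is moved stays moved. The work goes in short steps, Python scripts to look and compute and a shell command to move; the robot and the scene stay as the last step left them, time stands still between calls to the robot, and variables do not carry over. Pictures are saved under pics/ and viewed, at most 17 in all, crops included, and the job is handed in when it is done.

```bash
ls; mkdir -p pics; python3 - <<'E'
from cell import ctrl, viewer
import cv2, numpy as np
print(ctrl.observe(), ctrl.grip_depth)
for n in ("scene","top"):
    s=viewer.snapshot(n); cv2.imwrite(f"pics/{n}0.png",s["image"][:,:,::-1]); print(n,s["mtx"],s["k1"],s["view"])
E
```

```text
pics
{'t': 0.0, 'joints': array([-1.14797396e+00,  3.20293184e-01,  1.56566327e+00, -3.59514347e-05,
        1.25739846e+00, -1.99522225e-02]), 'qvel': array([ 0.00092383, -0.00051572, -0.00070591,  0.00087135, -0.00016882,
        0.00076327]), 'effort': array([-1.14808404e-04, -4.12463379e+01, -2.31975567e+01,  7.25722150e-02,
        4.55878582e-02, -1.36813055e-04]), 'tcp_pos': array([ 0.24616709, -0.51908626,  0.21312567]), 'tool_rot': array([ 9.75592162e-01,  2.19588607e-01, -1.93042253e-04, -8.59893841e-04]), 'ft_force': array([-0.18202676,  0.38157123, -0.66212545]), 'ft_torque': array([-0.02096856, -0.01226816, -0.01667047]), 'finger_force': 0.0, 'grip_width': 0.09132061993319852} 0.0188
scene [[459.58845139   0.         279.03536117]
 [  0.         459.58845139 209.13745994]
 [  0.           0.           1.        ]] -0.09340031062441732 [[-0.84823322  0.52960481  0.00437562  0.37437774]
 [-0.45288547 -0.72959068  0.51243751  0.19094057]
 [ 0.27458178  0.43268486  0.85871337 -1.25131825]
 [ 0.          0.          0.          1.        ]]
top [[386.34414173   0.         284.1287204 ]
 [  0.         386.34414173 205.69077205]
 [  0.           0.           1.        ]] -0.07453267245973702 [[ 5.21767077e-03 -9.99961172e-01 -7.10142218e-03  3.60587114e-04]
 [ 9.97874405e-01  4.74521810e-03  6.49934973e-02 -4.50943807e-01]
 [-6.49572760e-02 -7.42544210e-03  9.97860419e-01 -7.67462547e-01]
 [ 0.00000000e+00  0.00000000e+00  0.00000000e+00  1.00000000e+00]]
```

View pics/top0.png

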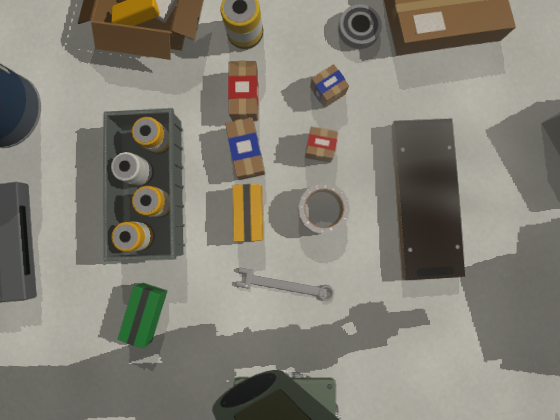

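View pics/scene0.png

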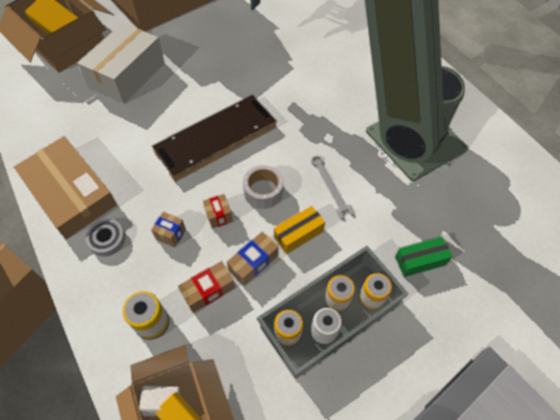

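Long red is at (243,88), long blue at (245,148), long yellow at (248,212), small blue at (329,85), small red at (321,144) and the tape roll at (324,209). The board is on the right, about (428,200). Two things resemble the yellow carton: the green one at (142,315) and a yellow item in an open box at (135,10). Only (248,212) is yellow with a dark strip and lies on the bench. I'll confirm that in enlarged crops.

```bash
python3 - <<'E'
import cv2
a=cv2.imread("pics/top0.png")[56:286,215:475]; cv2.imwrite("pics/topc.png",cv2.resize(a,None,fx=2.6,fy=2.6,interpolation=cv2.INTER_CUBIC))
a=cv2.imread("pics/scene0.png")[92:312,145:335]; cv2.imwrite("pics/scenec.png",cv2.resize(a,None,fx=2.7,fy=2.7,interpolation=cv2.INTER_CUBIC))
E
```

```text
(no output)
```

View pics/topc.png

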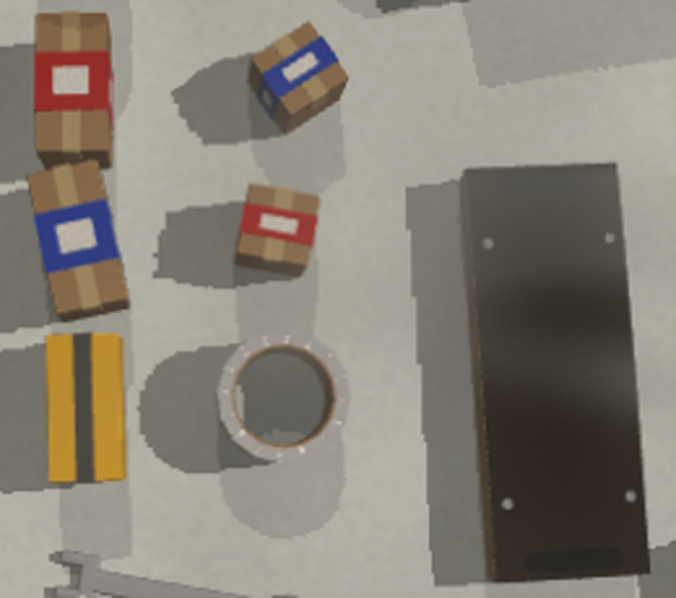

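View pics/scenec.png

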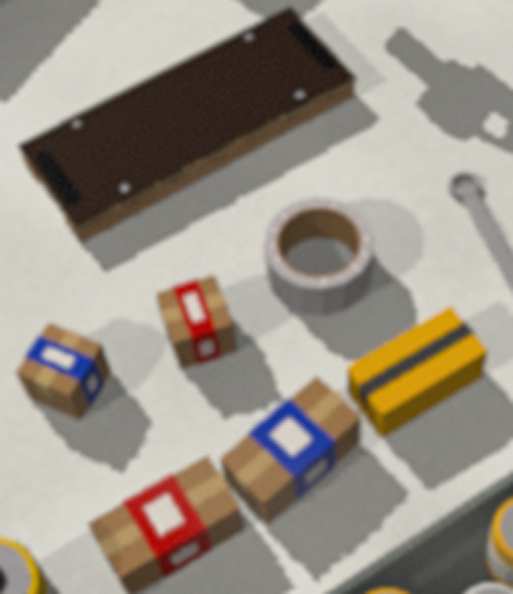

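Both crops confirm the identities. In the top crop: red at (72,85), blue at (78,238), yellow at (86,408), small blue at (300,72), small red at (279,223), the board's screws at (488,243), (609,238), (630,496) and (507,504). The same tickets and screws show in the scene crop, so I can triangulate.

```bash
cat > h.py <<'E'
import numpy as np, cv2
from cell import ctrl, viewer
def ray(s,px):
    d=np.array([s["k1"],0,0,0,0.]); n=cv2.undistortPoints(np.array([[px]],float),s["mtx"],d)[0,0]
    R,t=s["view"][:3,:3],s["view"][:3,3]; v=R.T@np.array([n[0],-n[1],-1]); return -R.T@t, v/np.linalg.norm(v)
def onz(s,px,z):
    o,v=ray(s,px); return o+v*(z-o[2])/v[2]
def tri(a,pa,b,pb):
    A=[];B=[]
    rs=[ray(a,pa),ray(b,pb)]
    for o,v in rs:
        M=np.eye(3)-np.outer(v,v); A.append(M);B.append(M@o)
    p=np.linalg.solve(sum(A),sum(B)); return p,max(np.linalg.norm(M@p-b) for M,b in zip(A,B))
def rect(s,pts,z):
    P=np.array([onz(s,p,z)[:2] for p in pts],np.float32); r=cv2.minAreaRect(P)
    e=(P[0]-P[3]+P[1]-P[2]); return P.mean(0), np.degrees(np.arctan2(e[1],e[0])), np.linalg.norm(e)/2, np.linalg.norm(P[0]-P[1]+P[3]-P[2])/2
E
python3 - <<'E'
from h import *
np.set_printoptions(precision=4,suppress=True)
T=viewer.snapshot("top");S=viewer.snapshot("scene")
t=lambda p:(215+(p[0]+.5)/2.6-.5,56+(p[1]+.5)/2.6-.5)
c=lambda p:(145+(p[0]+.5)/2.7-.5,92+(p[1]+.5)/2.7-.5)
for n,a,b in [("red",(70,80),(164,513)),("blue",(75,235),(293,436)),("yel",(84,408),(414,360)),("sb",(301,66),(58,358)),("sr",(278,223),(194,308)),("bFL",(488,243),(124,188)),("bFR",(609,238),(76,124)),("bNR",(630,496),(248,37)),("bNL",(507,504),(299,94))]:
    print(n,*tri(T,t(a),S,c(b)))
for n,p,z in [("red",[(37,14),(108,13),(112,153),(35,152)],.05),("blue",[(29,175),(97,161),(126,301),(58,311)],.05),("yel",[(47,335),(122,335),(125,480),(49,481)],.05),("sb",[(250,74),(309,24),(346,72),(288,122)],.05),("sr",[(248,185),(319,195),(307,264),(241,253)],.05),("board",[(464,170),(616,163),(648,572),(492,580)],.032)]:
    print(n,*rect(T,[t(q) for q in p],z))
E
```

```text
red [0.6835 0.0882 0.0546] 0.0009609824980801171
blue [0.563  0.0831 0.0539] 0.0018183093683759599
yel [0.4355 0.0741 0.0463] 0.0005936495447502882
sb [ 0.696  -0.0874  0.0509] 0.0016333669286886625
sr [ 0.5734 -0.0693  0.0517] 0.00147863039361032
bFL [ 0.5637 -0.2337  0.0325] 0.0013967595726417578
bFR [ 0.5691 -0.3296  0.0322] 0.001166456352952221
bNR [ 0.369  -0.3418  0.0309] 0.0013460310622041144
bNL [ 0.3636 -0.2459  0.032 ] 0.0006817515690365412
red [0.6842 0.0859] 1.3769478 0.110451795 0.056794535
blue [0.5642 0.0807] 12.497763 0.108179584 0.052071597
yel [0.4353 0.0728] 1.6222922 0.10838092 0.056278534
sb [ 0.6923 -0.0865] 36.845013 0.047402445 0.060404662
sr [ 0.5742 -0.071 ] -7.9646244 0.0530377 0.052185707
board [ 0.4678 -0.2864] 3.0970745 0.3173603 0.121401906
```

The heights agree with the text: carton tops 46–55 mm, board 32 mm. The board centre is (0.467,-0.287) with yaw 0.060 rad. Next is a small helper that works out how far to go, then the first move.

```bash
cat >> h.py <<'E'
from scipy.spatial.transform import Rotation as R_
BC=np.array([.467,-.287]); BY=.060
def brd(u,v=0): return BC+u*np.array([np.cos(BY),np.sin(BY)])+v*np.array([-np.sin(BY),np.cos(BY)])
def go(x,y,z,yaw):
    s=ctrl.observe(); p=s["tcp_pos"]; X=R_.from_quat(s["tool_rot"]).as_matrix()[:,0]
    psi=np.arctan2(X[1],X[0]); d=np.array([x,y,z])-p; c,n=np.cos(yaw),np.sin(yaw)
    dy=(yaw-psi+np.pi/2)%np.pi-np.pi/2
    if abs(yaw-psi-dy)>1: c,n=-c,-n
    print("t %.2f pos %s yaw %.3f F %s w %.4f"%(s["t"],np.round(p,4),psi,np.round(s["ft_force"],1),s["grip_width"]))
    print("twist %.2f then x %.2f y %.2f z %.2f"%(-dy/.1,(c*d[0]+n*d[1])/.03,(n*d[0]-c*d[1])/.03,-d[2]/.03))
E
python3 -c "
from h import *
go(.5636,.082,.15,.215)"
```

```text
t 0.20 pos [ 0.2463 -0.5193  0.2135] yaw 0.443 F [-0.6 -0.2  0.4] w 0.0912
twist 2.28 then x 14.61 y -17.32 z 2.12
```

```bash
c="python3 -m creep"
$c '[{"twist":0.76,"z":0.7,"hand":1},{"twist":0.76,"z":0.7,"hand":1},{"twist":0.76,"z":0.7,"hand":1},{"x":0.85,"y":-1,"hand":1},{"x":0.85,"y":-1,"hand":1}]'
$c '[{"x":0.85,"y":-1,"hand":1},{"x":0.85,"y":-1,"hand":1},{"x":0.85,"y":-1,"hand":1},{"x":0.85,"y":-1,"hand":1},{"x":0.85,"y":-1,"hand":1}]'
$c '[{"x":0.85,"y":-1,"hand":1},{"x":0.85,"y":-1,"hand":1},{"x":0.85,"y":-1,"hand":1},{"x":0.85,"y":-1,"hand":1},{"x":0.85,"y":-1,"hand":1}]'
$c '[{"x":0.85,"y":-1,"hand":1},{"x":0.85,"y":-1,"hand":1},{"x":0.85,"y":-1,"hand":1},{"x":0.85,"y":-1,"hand":1},{"x":0.85,"y":-1,"hand":1}]'
$c '[{"hand":1},{"hand":1}]'
python3 -c "
from h import *
go(.5636,.082,.15,.215)
s=viewer.snapshot('wrist'); cv2.imwrite('pics/w1.png',s['image'][:,:,::-1])"
```

```text
t 0.20 pos [ 0.2463 -0.5193  0.2135] yaw 0.443 F [-0.6 -0.2  0.4] w 0.0912
twist 2.28 then x 14.61 y -17.32 z 2.12$[0]: bad value
$[0]: bad value
$[0]: bad value
$[0]: bad value
$[0]: bad value
```

View pics/w1.png

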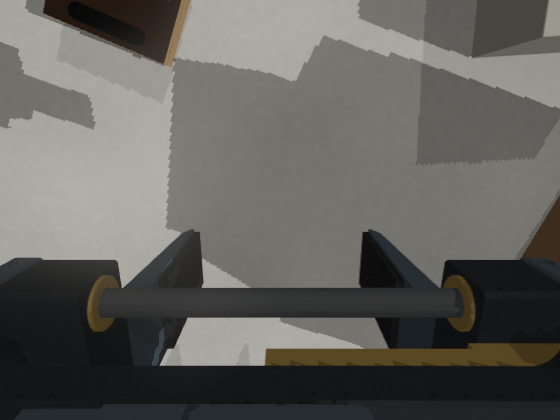

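Nothing moved: the wrist picture still shows the start view, with the board's near end at (110,25). The rows were refused, most likely because every key has to be given.

```bash
c="python3 -m creep"
$c '[{"hand":1,"x":0,"y":0,"z":0.7,"twist":0.76},{"hand":1,"x":0,"y":0,"z":0.7,"twist":0.76},{"hand":1,"x":0,"y":0,"z":0.7,"twist":0.76},{"hand":1,"x":0.85,"y":-1,"z":0,"twist":0},{"hand":1,"x":0.85,"y":-1,"z":0,"twist":0}]'
python3 -c "
from h import *
go(.5636,.082,.15,.215)"
```

```text
t: 0.88
tcp_pos: [0.2835, -0.4493, 0.1503]
tool_rot: [0.994, 0.107, -0.0, -0.0]
ft_force: [0.4, -0.5, 0.1]
grip_width: 0.0914
finger_force: 0.0
t 0.88 pos [ 0.2835 -0.4493  0.1503] yaw 0.214 F [ 0.4 -0.5  0.1] w 0.0914
twist -0.01 then x 12.90 y -15.31 z 0.01
```

```bash
c="python3 -m creep"
$c '[{"hand":1,"x":0.85,"y":-1,"z":0,"twist":0},{"hand":1,"x":0.85,"y":-1,"z":0,"twist":0},{"hand":1,"x":0.85,"y":-1,"z":0,"twist":0},{"hand":1,"x":0.85,"y":-1,"z":0,"twist":0},{"hand":1,"x":0.85,"y":-1,"z":0,"twist":0}]' >/dev/null
$c '[{"hand":1,"x":0.85,"y":-1,"z":0,"twist":0},{"hand":1,"x":0.85,"y":-1,"z":0,"twist":0},{"hand":1,"x":0.85,"y":-1,"z":0,"twist":0},{"hand":1,"x":0.85,"y":-1,"z":0,"twist":0},{"hand":1,"x":0.85,"y":-1,"z":0,"twist":0}]' >/dev/null
$c '[{"hand":1,"x":0.85,"y":-1,"z":0,"twist":0},{"hand":1,"x":0.85,"y":-1,"z":0,"twist":0},{"hand":1,"x":0.85,"y":-1,"z":0,"twist":0},{"hand":1,"x":0.8,"y":-0.9,"z":0,"twist":0},{"hand":1,"x":0,"y":0,"z":0,"twist":0}]'
python3 -c "
from h import *
go(.5636,.082,.15,.215)
s=viewer.snapshot('wrist'); cv2.imwrite('pics/w2.png',s['image'][:,:,::-1])
t=viewer.snapshot('top'); cv2.imwrite('pics/t2.png',t['image'][:,:,::-1])
print(np.round(s['view'],3),s['mtx'][0])"
```

```text
t: 2.75
tcp_pos: [0.5428, 0.0349, 0.1507]
tool_rot: [0.994, 0.109, 0.0, -0.0]
ft_force: [0.0, -0.4, 0.1]
grip_width: 0.0912
finger_force: 0.0
t 2.75 pos [0.5428 0.0349 0.1507] yaw 0.218 F [ 0.  -0.4  0.1] w 0.0912
twist 0.03 then x 1.01 y -1.39 z 0.02
[[ 0.216 -0.976 -0.002 -0.082]
 [ 0.937  0.208 -0.28  -0.501]
 [ 0.273  0.059  0.96  -0.482]
 [ 0.     0.     0.     1.   ]] [323.22560611   0.         280.71905523]
```

View pics/w2.png

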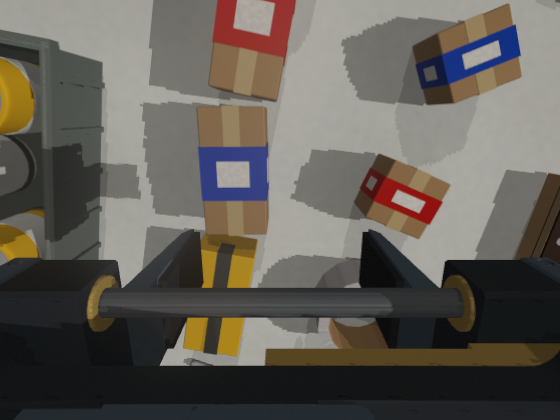

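The wrist picture shows long blue's top with corners at (197,107), (267,106), (269,235) and (204,236), and its ticket at (233,174). Small red's ticket is at (408,202), small blue's at (482,55). I'll check these against the estimate.

```bash
python3 -c "
from h import *
s=viewer.snapshot('wrist')
print(rect(s,[(197,107),(267,106),(268,235),(204,236)],.05))
for p in [(233,174),(253,15),(482,55),(408,202)]: print(onz(s,p,.05))
go(.5636,.082,.15,.215)"
```

```text
(array([0.5610274 , 0.07865095], dtype=float32), np.float32(11.755023), np.float32(0.110662125), np.float32(0.056917626))
[0.5613914  0.07967308 0.05      ]
[0.68264583 0.0857714  0.05      ]
[ 0.69326086 -0.09127354  0.05      ]
[ 0.56966513 -0.0735867   0.05      ]
t 2.90 pos [0.5413 0.0326 0.1507] yaw 0.215 F [-0.5 -0.3  0.2] w 0.0913
twist -0.00 then x 1.08 y -1.45 z 0.02
```

```bash
c="python3 -m creep"
$c '[{"hand":1,"x":0.5,"y":-0.7,"z":0,"twist":0},{"hand":1,"x":0.5,"y":-0.7,"z":0,"twist":0},{"hand":1,"x":0,"y":0,"z":1,"twist":0},{"hand":1,"x":0,"y":0,"z":1,"twist":0},{"hand":1,"x":0,"y":0,"z":1,"twist":0}]'
python3 -c "
from h import *
go(.562,.080,.008,.207)"
```

```text
t: 3.52
tcp_pos: [0.5618, 0.0793, 0.0603]
tool_rot: [0.994, 0.106, 0.0, 0.0]
ft_force: [0.8, -0.5, -0.0]
grip_width: 0.091
finger_force: 0.0
t 3.52 pos [0.5618 0.0793 0.0603] yaw 0.213 F [ 0.8 -0.5 -0. ] w 0.0910
twist 0.06 then x 0.01 y -0.02 z 1.74
```

```bash
c="python3 -m creep"
$c '[{"hand":1,"x":0,"y":0,"z":0.9,"twist":0},{"hand":1,"x":0,"y":0,"z":0.8,"twist":0},{"hand":0,"x":0,"y":0,"z":0,"twist":0},{"hand":0,"x":0,"y":0,"z":0,"twist":0},{"hand":0,"x":0,"y":0,"z":0,"twist":0}]'
$c '[{"hand":0,"x":0,"y":0,"z":0,"twist":0},{"hand":0,"x":0,"y":0,"z":0,"twist":0},{"hand":0,"x":0,"y":0,"z":-0.5,"twist":0},{"hand":0,"x":0,"y":0,"z":-1,"twist":0},{"hand":0,"x":0,"y":0,"z":-1,"twist":0}]'
python3 -c "
from h import *
p=brd(-.0565);go(*p,.15,BY)"
```

```text
t: 4.15
tcp_pos: [0.5631, 0.0803, 0.0112]
tool_rot: [0.994, 0.107, 0.001, 0.0]
ft_force: [0.0, 0.5, -0.0]
grip_width: 0.0639
finger_force: 0.0
t: 4.78
tcp_pos: [0.5613, 0.0804, 0.0853]
tool_rot: [0.994, 0.107, -0.001, 0.0]
ft_force: [0.1, 0.0, -5.2]
grip_width: 0.0552
finger_force: 30.0
t 4.78 pos [0.5613 0.0804 0.0853] yaw 0.215 F [ 0.1  0.  -5.2] w 0.0552
twist 1.55 then x -5.76 y 12.04 z -2.16
```

```bash
c="python3 -m creep"
$c '[{"hand":0,"x":0,"y":0,"z":-0.7,"twist":0.5},{"hand":0,"x":0,"y":0,"z":-0.7,"twist":0.5},{"hand":0,"x":0,"y":0,"z":-0.7,"twist":0.5},{"hand":0,"x":-0.48,"y":1,"z":0,"twist":0},{"hand":0,"x":-0.48,"y":1,"z":0,"twist":0}]' >/dev/null
$c '[{"hand":0,"x":-0.48,"y":1,"z":0,"twist":0},{"hand":0,"x":-0.48,"y":1,"z":0,"twist":0},{"hand":0,"x":-0.48,"y":1,"z":0,"twist":0},{"hand":0,"x":-0.48,"y":1,"z":0,"twist":0},{"hand":0,"x":-0.48,"y":1,"z":0,"twist":0}]' >/dev/null
$c '[{"hand":0,"x":-0.48,"y":1,"z":0,"twist":0},{"hand":0,"x":-0.48,"y":1,"z":0,"twist":0},{"hand":0,"x":-0.48,"y":1,"z":0,"twist":0},{"hand":0,"x":-0.48,"y":1,"z":0,"twist":0},{"hand":0,"x":-0.48,"y":1,"z":0,"twist":0}]'
python3 -c "
from h import *
p=brd(-.0565);go(*p,.044,BY)
s=viewer.snapshot('wrist'); cv2.imwrite('pics/w3.png',s['image'][:,:,::-1])"
```

```text
t: 6.65
tcp_pos: [0.4119, -0.2904, 0.1478]
tool_rot: [0.999, 0.032, -0.001, -0.0]
ft_force: [0.3, -0.3, -4.4]
grip_width: 0.0549
finger_force: 30.0
t 6.65 pos [ 0.4119 -0.2904  0.1478] yaw 0.065 F [ 0.3 -0.3 -4.4] w 0.0549
twist 0.05 then x -0.04 y -0.00 z 3.46
```

View pics/w3.png

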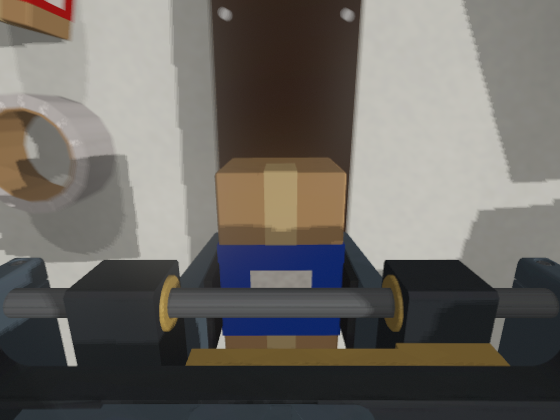

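The blue carton is held square. The board lies ahead of it with screws at (224,14) and (347,15), edges at about (218,140) and (353,140). I'll check the board's centre line from those.

```bash
python3 -c "
from h import *
s=viewer.snapshot('wrist')
P=[onz(s,p,.032) for p in [(224,14),(347,15),(217,140),(353,140)]]
for p in P:
  d=p[:2]-BC; print(p[:2], 'board u,v',d@[np.cos(BY),np.sin(BY)],d@[-np.sin(BY),np.cos(BY)])
go(*brd(-.0565),.044,BY)"
```

```text
[ 0.56109727 -0.2397032 ] board u,v 0.09676405640731602 0.041569243051094454
[ 0.56660454 -0.33626128] board u,v 0.09647140441809168 -0.05514532600866758
[ 0.46350816 -0.23493179] board u,v -0.0003633367357835232 0.052183899999110744
[ 0.47103214 -0.35327584] board u,v 5.072071573614719e-05 -0.06639835911616403
t 6.75 pos [ 0.4116 -0.2921  0.1479] yaw 0.062 F [ 0.5  0.2 -4.7] w 0.0553
twist 0.02 then x -0.03 y -0.06 z 3.46
```

The wrist view puts the board about 5 mm further to -y than the fixed cameras do. I'll take the middle, (0.4655,-0.290), and check once the carton is down.

```bash
sed -i 's/BC=np.array(.*); BY/BC=np.array([.4655,-.290]); BY/' h.py; c="python3 -m creep"
$c '[{"hand":0,"x":-0.1,"y":0.05,"z":0.9,"twist":0},{"hand":0,"x":0,"y":0,"z":0.9,"twist":0},{"hand":0,"x":0,"y":0,"z":0.9,"twist":0},{"hand":0,"x":0,"y":0,"z":0.5,"twist":0},{"hand":0,"x":0,"y":0,"z":0.2,"twist":0}]'
$c '[{"hand":0,"x":0,"y":0,"z":0.1,"twist":0},{"hand":0,"x":0,"y":0,"z":0,"twist":0}]'
```

```text
t: 7.38
tcp_pos: [0.41, -0.2911, 0.0454]
tool_rot: [0.999, 0.033, -0.001, -0.0]
ft_force: [0.6, 0.3, -5.9]
grip_width: 0.055
finger_force: 30.0
t: 7.62
tcp_pos: [0.4106, -0.2918, 0.0435]
tool_rot: [0.999, 0.032, 0.0, 0.0]
ft_force: [-0.6, 0.8, -4.1]
grip_width: 0.0552
finger_force: 30.0
```

Not in contact yet; I'll lower it a touch more, release and retreat.

```bash
c="python3 -m creep"
$c '[{"hand":0,"x":0,"y":0,"z":0.1,"twist":0},{"hand":0,"x":0,"y":0,"z":0,"twist":0},{"hand":1,"x":0,"y":0,"z":0,"twist":0},{"hand":1,"x":0,"y":0,"z":0,"twist":0},{"hand":1,"x":0,"y":0,"z":0,"twist":0}]'
$c '[{"hand":1,"x":0,"y":0,"z":0,"twist":0},{"hand":1,"x":0,"y":0,"z":-1,"twist":0},{"hand":1,"x":0,"y":0,"z":-1,"twist":0},{"hand":1,"x":0,"y":0,"z":-1,"twist":0},{"hand":1,"x":0,"y":0,"z":-0.5,"twist":0}]'
python3 -c "
from h import *
s=viewer.snapshot('wrist'); cv2.imwrite('pics/w4.png',s['image'][:,:,::-1])
go(.6835,.086,.15,.024)"
```

```text
t: 8.25
tcp_pos: [0.4105, -0.2918, 0.0402]
tool_rot: [0.999, 0.032, 0.0, 0.0]
ft_force: [-0.5, 0.4, 0.1]
grip_width: 0.0818
finger_force: 0.0
t: 8.88
tcp_pos: [0.4107, -0.292, 0.1464]
tool_rot: [0.999, 0.032, 0.001, 0.001]
ft_force: [0.5, -0.6, -0.6]
grip_width: 0.0912
finger_force: 0.0
t 8.93 pos [ 0.4113 -0.2924  0.1475] yaw 0.065 F [ 0.8 -0.   1.5] w 0.0912
twist 0.41 then x 9.37 y -12.39 z -0.08
```

View pics/w4.png

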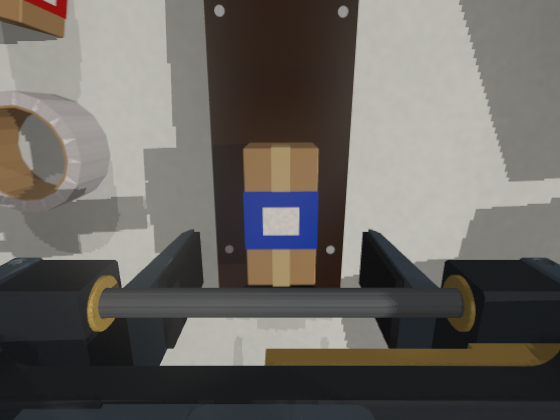

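Blue lies straight, with its ticket at (281,222). The board's four screws are visible at (219,11), (343,12), (331,250) and (229,249), so I can place it relative to the board in one image.

```bash
python3 -c "
from h import *
s=viewer.snapshot('wrist')
P=np.array([onz(s,p,.032)[:2] for p in [(229,249),(331,250),(343,12),(219,11)]])
c=P.mean(0); e=P[3]+P[2]-P[0]-P[1]; yb=np.arctan2(e[1],e[0]); print('board',c,yb,P)
m,a,L,W=rect(s,[(246,143),(317,143),(316,285),(248,286)],.082); print(m,np.radians(a),L,W)
for q in (m,onz(s,(281,222),.082)[:2]):
  d=q-c; print('u,v',d@[np.cos(yb),np.sin(yb)],d@[-np.sin(yb),np.cos(yb)])
"
```

```text
board [ 0.46619579 -0.28836282] 0.05989365630806938 [[ 0.36270396 -0.24550337]
 [ 0.36790658 -0.34332215]
 [ 0.56989459 -0.33095592]
 [ 0.56427802 -0.23366985]]
[ 0.41247344 -0.2927597 ] 0.068508565 0.114992015 0.053527407
u,v -0.05388920309257326 -0.0011732747161499538
u,v -0.05649616492994996 -0.0005970860204265287
```

```bash
sed -i 's/BC=np.array(.*); BY/BC=np.array([.467,-.2885]); BY/' h.py; c="python3 -m creep"
$c '[{"hand":1,"x":0.72,"y":-0.97,"z":0,"twist":0.4},{"hand":1,"x":0.72,"y":-0.97,"z":0,"twist":0},{"hand":1,"x":0.72,"y":-0.97,"z":0,"twist":0},{"hand":1,"x":0.72,"y":-0.97,"z":0,"twist":0},{"hand":1,"x":0.72,"y":-0.97,"z":0,"twist":0}]' >/dev/null
$c '[{"hand":1,"x":0.72,"y":-0.97,"z":0,"twist":0},{"hand":1,"x":0.72,"y":-0.97,"z":0,"twist":0},{"hand":1,"x":0.72,"y":-0.97,"z":0,"twist":0},{"hand":1,"x":0.72,"y":-0.97,"z":0,"twist":0},{"hand":1,"x":0.72,"y":-0.97,"z":0,"twist":0}]' >/dev/null
$c '[{"hand":1,"x":0.72,"y":-0.97,"z":0,"twist":0},{"hand":1,"x":0.72,"y":-0.97,"z":0,"twist":0},{"hand":1,"x":0.72,"y":-0.97,"z":0,"twist":0},{"hand":1,"x":0,"y":0,"z":0,"twist":0}]' >/dev/null
python3 -c "
from h import *
s=viewer.snapshot('wrist'); cv2.imwrite('pics/w5.png',s['image'][:,:,::-1])
go(.6835,.086,.008,.024)"
```

```text
t 10.78 pos [0.6797 0.095  0.1425] yaw 0.026 F [-0.6 -0.1 -0.2] w 0.0910
twist 0.02 then x 0.12 y 0.30 z 4.48
```

View pics/w5.png

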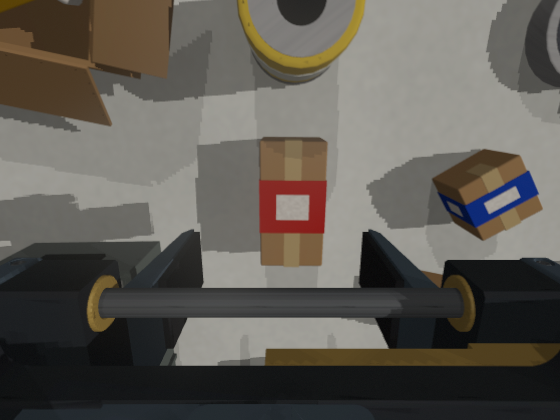

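Red is square to the tool, with its ticket at (293,207). Small blue's ticket is at (502,201).

```bash
python3 -c "
from h import *
s=viewer.snapshot('wrist')
print(onz(s,(293,207),.05),onz(s,(502,201),.05),rect(s,[(260,138),(327,138),(323,266),(262,266)],.05))
go(.682,.085,.008,.024)"
```

```text
[0.68217058 0.08513118 0.05      ] [ 0.69204932 -0.09087055  0.05      ] (array([0.68329185, 0.08520216], dtype=float32), np.float32(1.674971), np.float32(0.1126919), np.float32(0.054187268))
t 10.82 pos [0.6793 0.0942 0.143 ] yaw 0.025 F [-0.6 -0.8 -0.7] w 0.0911
twist 0.01 then x 0.08 y 0.31 z 4.50
```

```bash
c="python3 -m creep"
$c '[{"hand":1,"x":0.1,"y":0.31,"z":0,"twist":0},{"hand":1,"x":0,"y":0,"z":0.9,"twist":0},{"hand":1,"x":0,"y":0,"z":0.9,"twist":0},{"hand":1,"x":0,"y":0,"z":0.9,"twist":0},{"hand":1,"x":0,"y":0,"z":0.9,"twist":0}]'
$c '[{"hand":1,"x":0,"y":0,"z":0.8,"twist":0},{"hand":1,"x":0,"y":0,"z":0,"twist":0},{"hand":0,"x":0,"y":0,"z":0,"twist":0},{"hand":0,"x":0,"y":0,"z":0,"twist":0},{"hand":0,"x":0,"y":0,"z":0,"twist":0}]'
$c '[{"hand":0,"x":0,"y":0,"z":0,"twist":0},{"hand":0,"x":0,"y":0,"z":0,"twist":0},{"hand":0,"x":0,"y":0,"z":-0.5,"twist":0},{"hand":0,"x":0,"y":0,"z":-1,"twist":0},{"hand":0,"x":0,"y":0,"z":-1,"twist":0}]'
python3 -c "
from h import *
p=brd(.0565);go(*p,.15,BY)"
```

```text
t: 11.45
tcp_pos: [0.6833, 0.0833, 0.0364]
tool_rot: [1.0, 0.012, 0.0, 0.0]
ft_force: [0.3, 0.7, 1.1]
grip_width: 0.0914
finger_force: 0.0
t: 12.08
tcp_pos: [0.6841, 0.0851, 0.014]
tool_rot: [1.0, 0.012, 0.001, -0.0]
ft_force: [-0.5, 0.3, -0.7]
grip_width: 0.0642
finger_force: 0.0
t: 12.7
tcp_pos: [0.6829, 0.0847, 0.0881]
tool_rot: [1.0, 0.013, -0.001, 0.001]
ft_force: [-0.1, 0.9, -4.2]
grip_width: 0.055
finger_force: 30.0
t 12.70 pos [0.6829 0.0847 0.0881] yaw 0.025 F [-0.1  0.9 -4.2] w 0.0550
twist -0.35 then x -6.04 y 11.99 z -2.06
```

```bash
c="python3 -m creep"
$c '[{"hand":0,"x":0,"y":0,"z":-1,"twist":-0.18},{"hand":0,"x":0,"y":0,"z":-1,"twist":-0.17},{"hand":0,"x":-0.46,"y":0.94,"z":0,"twist":0},{"hand":0,"x":-0.46,"y":0.94,"z":0,"twist":0},{"hand":0,"x":-0.46,"y":0.94,"z":0,"twist":0}]' >/dev/null
$c '[{"hand":0,"x":-0.46,"y":0.94,"z":0,"twist":0},{"hand":0,"x":-0.46,"y":0.94,"z":0,"twist":0},{"hand":0,"x":-0.46,"y":0.94,"z":0,"twist":0},{"hand":0,"x":-0.46,"y":0.94,"z":0,"twist":0},{"hand":0,"x":-0.46,"y":0.94,"z":0,"twist":0}]' >/dev/null
$c '[{"hand":0,"x":-0.46,"y":0.94,"z":0,"twist":0},{"hand":0,"x":-0.46,"y":0.94,"z":0,"twist":0},{"hand":0,"x":-0.46,"y":0.94,"z":0,"twist":0},{"hand":0,"x":-0.46,"y":0.94,"z":0,"twist":0},{"hand":0,"x":-0.46,"y":0.94,"z":0,"twist":0}]' >/dev/null
python3 -c "
from h import *
p=brd(.0585);go(*p,.0455,BY)"
```

```text
t 14.57 pos [ 0.5252 -0.2925  0.1478] yaw 0.060 F [ 0.7  0.6 -3.8] w 0.0549
twist -0.00 then x 0.02 y -0.25 z 3.41
```

```bash
c="python3 -m creep"
$c '[{"hand":0,"x":0.02,"y":-0.25,"z":0.5,"twist":0},{"hand":0,"x":0,"y":0,"z":0,"twist":0}]'
python3 -c "
from h import *
p=brd(.0585);go(*p,.0455,BY)"
```

```text
t: 14.82
tcp_pos: [0.5249, -0.2827, 0.1313]
tool_rot: [1.0, 0.03, -0.002, -0.001]
ft_force: [-0.1, 1.5, -4.6]
grip_width: 0.0548
finger_force: 30.0
t 14.82 pos [ 0.5249 -0.2827  0.1313] yaw 0.060 F [-0.1  1.5 -4.6] w 0.0548
twist -0.00 then x 0.01 y 0.08 z 2.86
```

```bash
c="python3 -m creep"
$c '[{"hand":0,"x":0,"y":0.05,"z":0.9,"twist":0},{"hand":0,"x":0,"y":0,"z":0.9,"twist":0},{"hand":0,"x":0,"y":0,"z":0.6,"twist":0},{"hand":0,"x":0,"y":0,"z":0.3,"twist":0},{"hand":0,"x":0,"y":0,"z":0.15,"twist":0}]' >/dev/null
$c '[{"hand":0,"x":0,"y":0,"z":0.05,"twist":0},{"hand":0,"x":0,"y":0,"z":0,"twist":0}]'
python3 -c "
from h import *
p=brd(.0585);go(*p,.0455,BY)"
```

```text
t: 15.7
tcp_pos: [0.527, -0.2857, 0.0466]
tool_rot: [1.0, 0.03, 0.0, 0.0]
ft_force: [0.1, 0.1, -3.3]
grip_width: 0.0549
finger_force: 30.0
t 15.70 pos [ 0.527  -0.2857  0.0466] yaw 0.060 F [ 0.1  0.1 -3.3] w 0.0549
twist -0.00 then x -0.05 y -0.03 z 0.04
```

Near contact; a bit lower, then release, retreat and look.

```bash
c="python3 -m creep"
$c '[{"hand":0,"x":-0.05,"y":0,"z":0.08,"twist":0},{"hand":0,"x":0,"y":0,"z":0.04,"twist":0},{"hand":1,"x":0,"y":0,"z":0,"twist":0},{"hand":1,"x":0,"y":0,"z":0,"twist":0},{"hand":1,"x":0,"y":0,"z":0,"twist":0}]'
$c '[{"hand":1,"x":0,"y":0,"z":0,"twist":0},{"hand":1,"x":0,"y":0,"z":-1,"twist":0},{"hand":1,"x":0,"y":0,"z":-1,"twist":0},{"hand":1,"x":-0.5,"y":0,"z":-1,"twist":0},{"hand":1,"x":-1,"y":0,"z":-0.5,"twist":0}]'
$c '[{"hand":1,"x":-0.4,"y":0,"z":0,"twist":0},{"hand":1,"x":0,"y":0,"z":0,"twist":0}]'
python3 -c "
from h import *
s=viewer.snapshot('wrist'); cv2.imwrite('pics/w6.png',s['image'][:,:,::-1])
go(.434,.073,.15,.028)"
```

```text
t: 16.32
tcp_pos: [0.5252, -0.2857, 0.0425]
tool_rot: [1.0, 0.03, 0.0, 0.0]
ft_force: [-0.3, 0.9, -0.2]
grip_width: 0.0821
finger_force: 0.0
t: 16.95
tcp_pos: [0.4812, -0.2888, 0.1489]
tool_rot: [1.0, 0.03, 0.001, 0.001]
ft_force: [-1.1, 0.2, -0.6]
grip_width: 0.0912
finger_force: 0.0
t: 17.2
tcp_pos: [0.4676, -0.2888, 0.1468]
tool_rot: [1.0, 0.029, -0.0, -0.0]
ft_force: [-0.1, 0.9, -0.1]
grip_width: 0.0914
finger_force: 0.0
t 17.25 pos [ 0.4683 -0.2889  0.1466] yaw 0.059 F [-0.3  0.2  0.8] w 0.0911
twist 0.31 then x -0.80 y -12.09 z -0.11
```

View pics/w6.png

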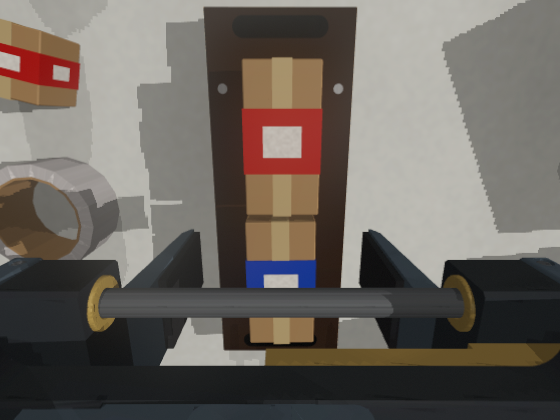

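Red (ticket at 282,142) and blue lie in line, with the joint at row 216. Let me get their offsets from the board's screws and end.

```bash
python3 -c "
from h import *
s=viewer.snapshot('wrist')
for n,p,z in [('screwL',(222,89),.032),('screwR',(338,89),.032),('red',(282,142),.082),('redfar',(282.5,58),.082),('joint',(281,216),.082),('blue near',(281,343),.082)]:
  d=onz(s,p,z)[:2]-BC; print(n,'u,v',np.round([d@[np.cos(BY),np.sin(BY)],d@[-np.sin(BY),np.cos(BY)]],4))
go(.434,.073,.15,.028)"
```

```text
screwL u,v [0.0996 0.049 ]
screwR u,v [ 0.0995 -0.0475]
red u,v [ 0.0604 -0.0008]
redfar u,v [ 0.1156 -0.0012]
joint u,v [ 0.0046 -0.    ]
blue near u,v [-1.107e-01  1.000e-04]
t 17.30 pos [ 0.4686 -0.2889  0.1465] yaw 0.060 F [ 0.4  0.8 -0.3] w 0.0914
twist 0.32 then x -0.81 y -12.09 z -0.12
```

```bash
c="python3 -m creep"
$c '[{"hand":1,"x":-0.06,"y":-0.95,"z":0,"twist":0.31},{"hand":1,"x":-0.06,"y":-0.95,"z":0,"twist":0},{"hand":1,"x":-0.06,"y":-0.95,"z":0,"twist":0},{"hand":1,"x":-0.06,"y":-0.95,"z":0,"twist":0},{"hand":1,"x":-0.06,"y":-0.95,"z":0,"twist":0}]' >/dev/null
$c '[{"hand":1,"x":-0.06,"y":-0.95,"z":0,"twist":0},{"hand":1,"x":-0.06,"y":-0.95,"z":0,"twist":0},{"hand":1,"x":-0.06,"y":-0.95,"z":0,"twist":0},{"hand":1,"x":-0.06,"y":-0.95,"z":0,"twist":0},{"hand":1,"x":-0.06,"y":-0.95,"z":0,"twist":0}]' >/dev/null
$c '[{"hand":1,"x":-0.06,"y":-0.95,"z":0,"twist":0},{"hand":1,"x":-0.06,"y":-0.95,"z":0,"twist":0},{"hand":1,"x":-0.06,"y":-0.95,"z":0,"twist":0},{"hand":1,"x":0,"y":0,"z":0,"twist":0}]' >/dev/null
python3 -c "
from h import *
s=viewer.snapshot('wrist'); cv2.imwrite('pics/w7.png',s['image'][:,:,::-1])
go(.434,.073,.01,.028)"
```

```text
t 19.10 pos [0.4335 0.0812 0.1468] yaw 0.031 F [-0.1 -0.1 -0.3] w 0.0912
twist 0.03 then x 0.01 y 0.27 z 4.56
```

View pics/w7.png

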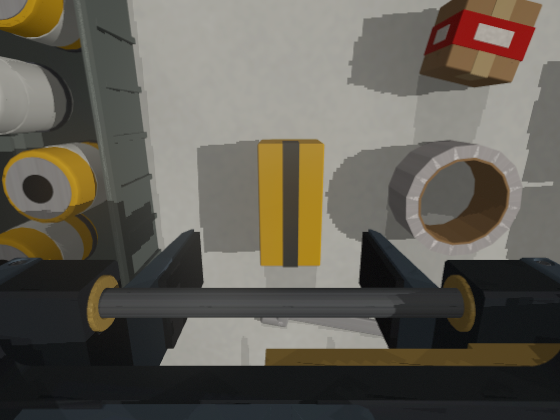

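Yellow is square to the tool, corners (259,141)–(321,266). The roll's edge at (390,190) is well clear of the right finger.

```bash
python3 -c "
from h import *
s=viewer.snapshot('wrist')
print(rect(s,[(259,142),(323,142),(321,266),(261,267)],.05), 'sr ticket',onz(s,(495,36),.05), 'roll left/right top',onz(s,(391,190),.048),onz(s,(523,200),.048))
go(.4345,.073,.010,.028)"
```

```text
(array([0.43442014, 0.07291037], dtype=float32), np.float32(2.2709148), np.float32(0.11171335), np.float32(0.053479444)) sr ticket [ 0.57241913 -0.07379901  0.05      ] roll left/right top [ 0.45231997 -0.01214159  0.048     ] [ 0.44700545 -0.12677661  0.048     ]
t 19.15 pos [0.4335 0.0806 0.1468] yaw 0.030 F [ 0.5 -0.7 -0.6] w 0.0910
twist 0.02 then x 0.03 y 0.25 z 4.56
```

```bash
c="python3 -m creep"
$c '[{"hand":1,"x":0.03,"y":0.25,"z":0,"twist":-0.05},{"hand":1,"x":0,"y":0,"z":0.9,"twist":0},{"hand":1,"x":0,"y":0,"z":0.9,"twist":0},{"hand":1,"x":0,"y":0,"z":0.9,"twist":0},{"hand":1,"x":0,"y":0,"z":0.9,"twist":0}]'
$c '[{"hand":1,"x":0,"y":0,"z":0.9,"twist":0},{"hand":1,"x":0,"y":0,"z":0,"twist":0},{"hand":0,"x":0,"y":0,"z":0,"twist":0},{"hand":0,"x":0,"y":0,"z":0,"twist":0},{"hand":0,"x":0,"y":0,"z":0,"twist":0}]'
$c '[{"hand":0,"x":0,"y":0,"z":0,"twist":0},{"hand":0,"x":0,"y":0,"z":0,"twist":0},{"hand":0,"x":0,"y":0,"z":-0.5,"twist":0},{"hand":0,"x":0,"y":0,"z":-1,"twist":0},{"hand":0,"x":0,"y":0,"z":-1,"twist":0}]'
python3 -c "
from h import *
p=brd(.002);go(*p,.17,BY)"
```

```text
t: 19.77
tcp_pos: [0.4348, 0.0719, 0.0386]
tool_rot: [1.0, 0.016, 0.0, 0.0]
ft_force: [-0.3, 0.0, 0.4]
grip_width: 0.0912
finger_force: 0.0
t: 20.4
tcp_pos: [0.435, 0.0731, 0.0131]
tool_rot: [1.0, 0.017, 0.001, -0.0]
ft_force: [0.5, -0.1, -0.5]
grip_width: 0.0641
finger_force: 0.0
t: 21.02
tcp_pos: [0.4336, 0.073, 0.0875]
tool_rot: [1.0, 0.017, -0.001, 0.0]
ft_force: [1.6, -0.2, -2.8]
grip_width: 0.055
finger_force: 30.0
t 21.02 pos [0.4336 0.073  0.0875] yaw 0.034 F [ 1.6 -0.2 -2.8] w 0.0550
twist -0.26 then x 0.46 y 12.10 z -2.75
```

```bash
c="python3 -m creep"
$c '[{"hand":0,"x":0,"y":0,"z":-1,"twist":-0.13},{"hand":0,"x":0,"y":0,"z":-1,"twist":-0.13},{"hand":0,"x":0.04,"y":0.93,"z":-0.8,"twist":0},{"hand":0,"x":0.04,"y":0.93,"z":0,"twist":0},{"hand":0,"x":0.04,"y":0.93,"z":0,"twist":0}]' >/dev/null
$c '[{"hand":0,"x":0.04,"y":0.93,"z":0,"twist":0},{"hand":0,"x":0.04,"y":0.93,"z":0,"twist":0},{"hand":0,"x":0.04,"y":0.93,"z":0,"twist":0},{"hand":0,"x":0.04,"y":0.93,"z":0,"twist":0},{"hand":0,"x":0.04,"y":0.93,"z":0,"twist":0}]' >/dev/null
$c '[{"hand":0,"x":0.04,"y":0.93,"z":0,"twist":0},{"hand":0,"x":0.04,"y":0.93,"z":0,"twist":0},{"hand":0,"x":0.04,"y":0.93,"z":0,"twist":0},{"hand":0,"x":0.04,"y":0.93,"z":0,"twist":0},{"hand":0,"x":0,"y":0,"z":0,"twist":0}]' >/dev/null
python3 -c "
from h import *
p=brd(.002);go(*p,.0955,BY)"
```

```text
t 22.90 pos [ 0.4684 -0.2615  0.1703] yaw 0.058 F [-0.5  1.4 -2.1] w 0.0550
twist -0.02 then x -0.03 y 0.90 z 2.49
```

```bash
c="python3 -m creep"
$c '[{"hand":0,"x":-0.02,"y":0.45,"z":0,"twist":0},{"hand":0,"x":-0.02,"y":0.45,"z":0.6,"twist":0},{"hand":0,"x":0,"y":0,"z":0.6,"twist":0},{"hand":0,"x":0,"y":0,"z":0.5,"twist":0},{"hand":0,"x":0,"y":0,"z":0.4,"twist":0}]' >/dev/null
$c '[{"hand":0,"x":0,"y":0,"z":0.25,"twist":0},{"hand":0,"x":0,"y":0,"z":0,"twist":0}]'
python3 -c "
from h import *
p=brd(.002);go(*p,.0945,BY)"
```

```text
t: 23.78
tcp_pos: [0.469, -0.2871, 0.1004]
tool_rot: [1.0, 0.03, -0.0, -0.0]
ft_force: [0.6, -0.6, -2.0]
grip_width: 0.0543
finger_force: 30.0
t 23.77 pos [ 0.469  -0.2871  0.1004] yaw 0.060 F [ 0.6 -0.6 -2. ] w 0.0543
twist 0.00 then x -0.00 y 0.04 z 0.20
```

```bash
c="python3 -m creep"
$c '[{"hand":0,"x":0,"y":0.04,"z":0.15,"twist":0},{"hand":0,"x":0,"y":0,"z":0.08,"twist":0},{"hand":0,"x":0,"y":0,"z":0,"twist":0}]'
```

```text
t: 24.15
tcp_pos: [0.4696, -0.2887, 0.0949]
tool_rot: [1.0, 0.03, 0.001, 0.0]
ft_force: [-1.4, 0.6, 2.2]
grip_width: 0.0548
finger_force: 30.0
```

Contact (force up 4 N). Release, back off and look.

```bash
c="python3 -m creep"
$c '[{"hand":1,"x":0,"y":0,"z":0,"twist":0},{"hand":1,"x":0,"y":0,"z":0,"twist":0},{"hand":1,"x":0,"y":0,"z":0,"twist":0},{"hand":1,"x":0,"y":0,"z":0,"twist":0},{"hand":1,"x":0,"y":0,"z":-1,"twist":0}]'
$c '[{"hand":1,"x":0,"y":0,"z":-1,"twist":0},{"hand":1,"x":0,"y":0,"z":-1,"twist":0},{"hand":1,"x":-0.5,"y":0,"z":-1,"twist":0},{"hand":1,"x":-0.7,"y":0,"z":0,"twist":0},{"hand":1,"x":0,"y":0,"z":0,"twist":0}]'
python3 -c "
from h import *
s=viewer.snapshot('wrist'); cv2.imwrite('pics/w8.png',s['image'][:,:,::-1])
go(.571,-.073,.15,-.139)"
```

```text
t: 24.78
tcp_pos: [0.4678, -0.2875, 0.1222]
tool_rot: [1.0, 0.03, -0.002, -0.002]
ft_force: [0.5, -0.5, 0.0]
grip_width: 0.091
finger_force: 0.0
t: 25.4
tcp_pos: [0.4315, -0.2902, 0.2131]
tool_rot: [1.0, 0.029, -0.001, -0.001]
ft_force: [0.4, -1.0, -0.2]
grip_width: 0.091
finger_force: 0.0
t 25.45 pos [ 0.4322 -0.2902  0.2129] yaw 0.059 F [0.1 0.4 0.2] w 0.0912
twist 1.98 then x 3.58 y -7.81 z 2.10
```

View pics/w8.png

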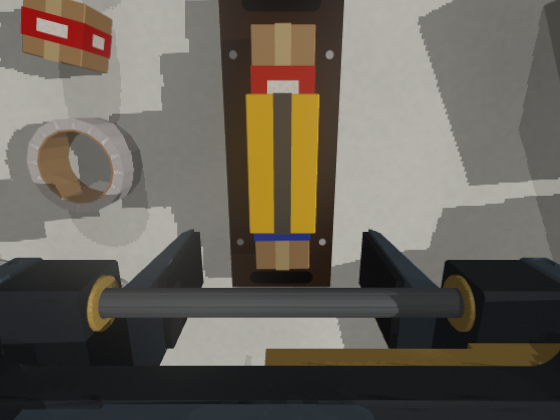

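Yellow (rows 94–234) lies in line across the joint, with red's far end at row 24 and blue's near end at row 270.

```bash
python3 -c "
from h import *
s=viewer.snapshot('wrist')
for n,p,z in [('screwL',(233,55),.032),('screwR',(329,55),.032),('snL',(240,242),.032),('snR',(322,242),.032),('redfar',(283,24),.082),('blue near',(282,270),.082),('yfar',(283,94),.132),('ynear',(282,234),.132)]:
  d=onz(s,p,z)[:2]-BC; print(n,'u,v',np.round([d@[np.cos(BY),np.sin(BY)],d@[-np.sin(BY),np.cos(BY)]],4))
print(onz(s,(52,28),.05))
"
```

```text
screwL u,v [0.0998 0.0487]
screwR u,v [ 0.0996 -0.0469]
snL u,v [-0.1005  0.0492]
snR u,v [-0.1006 -0.0469]
redfar u,v [ 0.1155 -0.0009]
blue near u,v [-0.1111  0.    ]
yfar u,v [ 0.0577 -0.0008]
ynear u,v [-0.0524  0.    ]
[ 0.57390892 -0.0690674   0.05      ]
```

Step 2 geometry is good: yellow centre u=0.003, blue -0.056, red 0.060. Small red goes at u=0.088, small blue at u=-0.083. Over to small red.

```bash
c="python3 -m creep"
$c '[{"hand":1,"x":0,"y":0,"z":0,"twist":0.66},{"hand":1,"x":0,"y":0,"z":0,"twist":0.66},{"hand":1,"x":0,"y":0,"z":0,"twist":0.66},{"hand":1,"x":0.4,"y":-0.88,"z":0,"twist":0},{"hand":1,"x":0.4,"y":-0.88,"z":0,"twist":0}]' >/dev/null
$c '[{"hand":1,"x":0.4,"y":-0.88,"z":0,"twist":0},{"hand":1,"x":0.4,"y":-0.88,"z":0,"twist":0},{"hand":1,"x":0.4,"y":-0.88,"z":0,"twist":0},{"hand":1,"x":0.4,"y":-0.88,"z":0.6,"twist":0},{"hand":1,"x":0.4,"y":-0.88,"z":0.6,"twist":0}]' >/dev/null
$c '[{"hand":1,"x":0.4,"y":-0.88,"z":0.6,"twist":0},{"hand":1,"x":0.4,"y":-0.88,"z":0.2,"twist":0},{"hand":1,"x":0,"y":0,"z":0,"twist":0}]' >/dev/null
python3 -c "
from h import *
s=viewer.snapshot('wrist'); cv2.imwrite('pics/w9.png',s['image'][:,:,::-1])
go(.573,-.0715,.01,-.139)"
```

```text
t 27.18 pos [ 0.573  -0.0695  0.1525] yaw -0.136 F [-0.7  0.  -0.2] w 0.0911
twist 0.03 then x 0.01 y 0.07 z 4.75
```

View pics/w9.png

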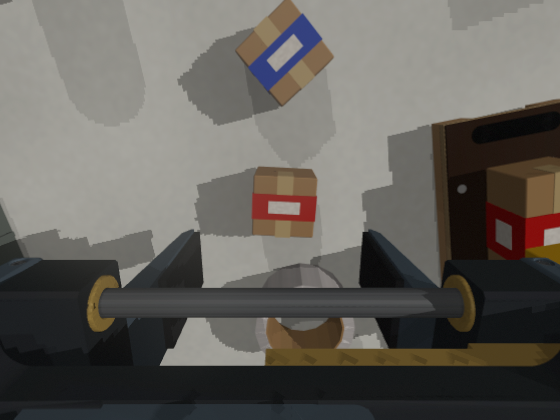

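Small red's top face spans (254,177)–(313,237), ticket at (284,208). Small blue's corners are (236,50), (287,0), (333,57) and (282,105).

```bash
python3 -c "
from h import *
s=viewer.snapshot('wrist')
r=rect(s,[(254,177),(316,178),(313.5,237),(253.5,236)],.05);print(r,np.radians(r[1]),onz(s,(284,208),.05))
r=rect(s,[(239,51),(289,3),(333,57),(282,105)],.05);print(r,np.radians(r[1]),onz(s,(285,53),.05))
go(r[0][0]*0+.572,-.073,.010,-.14)"
```

```text
(array([ 0.57124895, -0.07192536], dtype=float32), np.float32(-9.057498), np.float32(0.054257546), np.float32(0.053838767)) -0.15808316 [ 0.57108951 -0.07169014  0.05      ]
(array([ 0.6932255 , -0.08949275], dtype=float32), np.float32(33.690674), np.float32(0.05099167), np.float32(0.051631935)) 0.5880132 [ 0.6947538  -0.08912686  0.05      ]
t 27.23 pos [ 0.5728 -0.0701  0.153 ] yaw -0.137 F [0.2 0.1 0.6] w 0.0913
twist 0.03 then x -0.01 y 0.10 z 4.77
```

```bash
c="python3 -m creep"
$c '[{"hand":1,"x":-0.04,"y":0.06,"z":0.5,"twist":0.1},{"hand":1,"x":0,"y":0,"z":0.9,"twist":0},{"hand":1,"x":0,"y":0,"z":0.9,"twist":0},{"hand":1,"x":0,"y":0,"z":0.9,"twist":0},{"hand":1,"x":0,"y":0,"z":0.9,"twist":0}]'
$c '[{"hand":1,"x":0,"y":0,"z":0.6,"twist":0},{"hand":1,"x":0,"y":0,"z":0,"twist":0},{"hand":0,"x":0,"y":0,"z":0,"twist":0},{"hand":0,"x":0,"y":0,"z":0,"twist":0},{"hand":0,"x":0,"y":0,"z":0,"twist":0}]'
$c '[{"hand":0,"x":0,"y":0,"z":0,"twist":0},{"hand":0,"x":0,"y":0,"z":0,"twist":0},{"hand":0,"x":0,"y":0,"z":-0.5,"twist":0},{"hand":0,"x":0,"y":0,"z":-1,"twist":0},{"hand":0,"x":0,"y":0,"z":-1,"twist":0}]'
python3 -c "
from h import *
p=brd(.088);go(*p,.18,BY)"
```

```text
t: 27.85
tcp_pos: [0.5707, -0.0727, 0.0296]
tool_rot: [0.997, -0.075, -0.0, 0.0]
ft_force: [-0.6, 1.5, -0.7]
grip_width: 0.0912
finger_force: 0.0
t: 28.48
tcp_pos: [0.5721, -0.0719, 0.0137]
tool_rot: [0.997, -0.074, 0.001, 0.0]
ft_force: [0.2, -0.9, 0.4]
grip_width: 0.0639
finger_force: 0.0
t: 29.1
tcp_pos: [0.5714, -0.0718, 0.0891]
tool_rot: [0.997, -0.074, -0.0, 0.0]
ft_force: [0.7, -0.8, -3.0]
grip_width: 0.0553
finger_force: 29.8
t 29.10 pos [ 0.5714 -0.0718  0.0891] yaw -0.148 F [ 0.7 -0.8 -3. ] w 0.0553
twist -2.08 then x -0.97 y 7.00 z -3.03
```

```bash
c="python3 -m creep"
$c '[{"hand":0,"x":0,"y":0,"z":-1,"twist":-0.7},{"hand":0,"x":0,"y":0,"z":-1,"twist":-0.7},{"hand":0,"x":0,"y":0,"z":-1,"twist":-0.68},{"hand":0,"x":-0.12,"y":0.8,"z":0,"twist":0},{"hand":0,"x":-0.12,"y":0.8,"z":0,"twist":0}]' >/dev/null
$c '[{"hand":0,"x":-0.12,"y":0.8,"z":0,"twist":0},{"hand":0,"x":-0.12,"y":0.8,"z":0,"twist":0},{"hand":0,"x":-0.12,"y":0.8,"z":0,"twist":0},{"hand":0,"x":-0.12,"y":0.8,"z":0,"twist":0},{"hand":0,"x":0,"y":0.8,"z":0,"twist":0}]' >/dev/null
$c '[{"hand":0,"x":0,"y":0.7,"z":0,"twist":0},{"hand":0,"x":0,"y":0.6,"z":0,"twist":0},{"hand":0,"x":0,"y":0,"z":0,"twist":0}]' >/dev/null
python3 -c "
from h import *
p=brd(.088);go(*p,.0960,BY)"
```

```text
t 30.73 pos [ 0.5625 -0.2808  0.1777] yaw 0.058 F [-0.1  0.5 -2.5] w 0.0556
twist -0.02 then x -0.26 y 0.06 z 2.72
```

```bash
c="python3 -m creep"
$c '[{"hand":0,"x":-0.24,"y":0.06,"z":0,"twist":0},{"hand":0,"x":0,"y":0,"z":0.3,"twist":0},{"hand":0,"x":0,"y":0,"z":0,"twist":0}]' >/dev/null
python3 -c "
from h import *
p=brd(.088);go(*p,.0960,BY)"
```

```text
t 31.10 pos [ 0.5546 -0.281   0.1679] yaw 0.060 F [ 0.4 -0.1 -2.5] w 0.0552
twist 0.00 then x 0.00 y 0.07 z 2.40
```

```bash
c="python3 -m creep"
$c '[{"hand":0,"x":0.05,"y":0.05,"z":0.5,"twist":0},{"hand":0,"x":0,"y":0,"z":0.6,"twist":0},{"hand":0,"x":0,"y":0,"z":0.6,"twist":0},{"hand":0,"x":0,"y":0,"z":0.4,"twist":0},{"hand":0,"x":0,"y":0,"z":0.1,"twist":0}]'
$c '[{"hand":0,"x":0,"y":0,"z":0.1,"twist":0},{"hand":0,"x":0,"y":0,"z":0.05,"twist":0},{"hand":0,"x":0,"y":0,"z":0,"twist":0}]'
python3 -c "
from h import *
p=brd(.088);go(*p,.0957,BY)"
```

```text
t: 31.72
tcp_pos: [0.5565, -0.283, 0.1017]
tool_rot: [1.0, 0.03, -0.001, -0.0]
ft_force: [0.4, -0.3, -2.5]
grip_width: 0.0552
finger_force: 29.8
t: 32.1
tcp_pos: [0.5571, -0.2834, 0.0988]
tool_rot: [1.0, 0.03, 0.0, 0.0]
ft_force: [0.6, -0.2, -2.3]
grip_width: 0.0553
finger_force: 29.8
t 32.10 pos [ 0.5571 -0.2834  0.0988] yaw 0.060 F [ 0.6 -0.2 -2.3] w 0.0553
twist -0.00 then x -0.07 y -0.01 z 0.10
```

```bash
c="python3 -m creep"
$c '[{"hand":0,"x":-0.05,"y":0,"z":0.1,"twist":0},{"hand":0,"x":0,"y":0,"z":0.04,"twist":0},{"hand":0,"x":0,"y":0,"z":0,"twist":0}]'
```

```text
t: 32.48
tcp_pos: [0.5555, -0.2836, 0.0954]
tool_rot: [1.0, 0.03, 0.0, 0.0]
ft_force: [-1.4, 0.5, 5.7]
grip_width: 0.0549
finger_force: 29.8
```

```bash
c="python3 -m creep"
$c '[{"hand":1,"x":0,"y":0,"z":0,"twist":0},{"hand":1,"x":0,"y":0,"z":0,"twist":0},{"hand":1,"x":0,"y":0,"z":0,"twist":0},{"hand":1,"x":0,"y":0,"z":0,"twist":0},{"hand":1,"x":0,"y":0,"z":-0.8,"twist":0}]'
$c '[{"hand":1,"x":0,"y":0,"z":-1,"twist":0},{"hand":1,"x":0,"y":0,"z":-0.8,"twist":0},{"hand":1,"x":0,"y":0,"z":0,"twist":-0.9},{"hand":1,"x":0,"y":0,"z":0,"twist":-0.9},{"hand":1,"x":0,"y":0,"z":0,"twist":-0.9}]'
$c '[{"hand":1,"x":0,"y":0,"z":0,"twist":-0.9},{"hand":1,"x":0,"y":0,"z":0,"twist":-0.9},{"hand":1,"x":0,"y":0,"z":0,"twist":-0.9},{"hand":1,"x":0,"y":0,"z":0,"twist":0}]'
python3 -c "
from h import *
go(.6935,-.0895,.15,.60)"
```

```text
t: 33.1
tcp_pos: [0.5541, -0.2827, 0.1165]
tool_rot: [1.0, 0.03, -0.002, -0.001]
ft_force: [0.7, -0.2, 0.8]
grip_width: 0.0912
finger_force: 0.0
t: 33.72
tcp_pos: [0.5554, -0.2834, 0.1722]
tool_rot: [0.986, 0.166, 0.0, 0.0]
ft_force: [-0.6, 0.6, -0.8]
grip_width: 0.0911
finger_force: 0.0
t: 34.22
tcp_pos: [0.5554, -0.2834, 0.1722]
tool_rot: [0.956, 0.295, -0.0, -0.0]
ft_force: [-0.4, -0.4, 0.1]
grip_width: 0.0911
finger_force: 0.0
t 34.23 pos [ 0.5554 -0.2834  0.1722] yaw 0.599 F [-0.4 -0.4  0.1] w 0.0911
twist -0.01 then x 7.45 y -2.73 z 0.74
```

```bash
c="python3 -m creep"
$c '[{"hand":1,"x":0.84,"y":-0.3,"z":0,"twist":0},{"hand":1,"x":0.84,"y":-0.3,"z":0,"twist":0},{"hand":1,"x":0.84,"y":-0.3,"z":0,"twist":0},{"hand":1,"x":0.84,"y":-0.3,"z":0,"twist":0},{"hand":1,"x":0.84,"y":-0.3,"z":0,"twist":0}]' >/dev/null
$c '[{"hand":1,"x":0.84,"y":-0.3,"z":0.3,"twist":0},{"hand":1,"x":0.84,"y":-0.3,"z":0.3,"twist":0},{"hand":1,"x":0.84,"y":-0.3,"z":0.1,"twist":0},{"hand":1,"x":0.7,"y":-0.3,"z":0,"twist":0},{"hand":1,"x":0,"y":0,"z":0,"twist":0}]' >/dev/null
python3 -c "
from h import *
s=viewer.snapshot('wrist'); cv2.imwrite('pics/w10.png',s['image'][:,:,::-1])
go(.6935,-.0895,.01,.60)"
```

```text
t 35.52 pos [ 0.6938 -0.0904  0.1514] yaw 0.601 F [0.6 0.6 0.4] w 0.0914
twist 0.01 then x 0.01 y -0.03 z 4.71
```

View pics/w10.png

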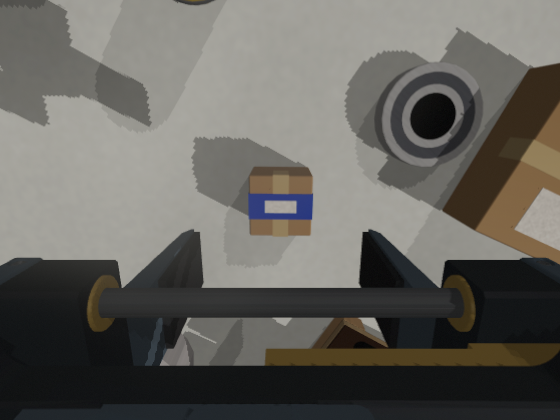

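Small blue is square to the tool, ticket at (281,207), top face (250,177)–(311,235). The grey roll at (430,115) is clear of the fingers.

```bash
python3 -c "
from h import *
s=viewer.snapshot('wrist')
r=rect(s,[(250,177),(313,177),(311,235),(250,235)],.05);print(r,np.radians(r[1]),onz(s,(281,207),.05))
go(*r[0],.013,.60)"
```

```text
(array([ 0.69395566, -0.08947492], dtype=float32), np.float32(33.474934), np.float32(0.052956477), np.float32(0.054424558)) 0.5842478 [ 0.6937801 -0.0896109  0.05     ]
t 35.58 pos [ 0.6934 -0.0911  0.1515] yaw 0.600 F [ 0.2  0.5 -0.4] w 0.0910
twist 0.00 then x 0.05 y -0.03 z 4.62
```

```bash
c="python3 -m creep"
$c '[{"hand":1,"x":0.03,"y":-0.03,"z":0.5,"twist":0.05},{"hand":1,"x":0,"y":0,"z":0.9,"twist":0},{"hand":1,"x":0,"y":0,"z":0.9,"twist":0},{"hand":1,"x":0,"y":0,"z":0.9,"twist":0},{"hand":1,"x":0,"y":0,"z":0.9,"twist":0}]'
$c '[{"hand":1,"x":0,"y":0,"z":0.5,"twist":0},{"hand":1,"x":0,"y":0,"z":0,"twist":0},{"hand":0,"x":0,"y":0,"z":0,"twist":0},{"hand":0,"x":0,"y":0,"z":0,"twist":0},{"hand":0,"x":0,"y":0,"z":0,"twist":0}]'
$c '[{"hand":0,"x":0,"y":0,"z":0,"twist":0},{"hand":0,"x":0,"y":0,"z":0,"twist":0},{"hand":0,"x":0,"y":0,"z":-0.5,"twist":0},{"hand":0,"x":0,"y":0,"z":-1,"twist":0},{"hand":0,"x":0,"y":0,"z":-1,"twist":0}]'
python3 -c "
from h import *
p=brd(-.083);go(*p,.20,BY)"
```

```text
t: 36.2
tcp_pos: [0.6927, -0.0905, 0.0266]
tool_rot: [0.956, 0.292, -0.001, -0.0]
ft_force: [0.1, -0.2, 0.1]
grip_width: 0.0912
finger_force: 0.0
t: 36.83
tcp_pos: [0.6942, -0.0897, 0.0142]
tool_rot: [0.956, 0.293, 0.001, 0.0]
ft_force: [-0.9, -0.4, 0.8]
grip_width: 0.0642
finger_force: 0.0
t: 37.45
tcp_pos: [0.6935, -0.0896, 0.0893]
tool_rot: [0.956, 0.293, -0.0, -0.0]
ft_force: [0.3, -0.2, -1.4]
grip_width: 0.0547
finger_force: 30.0
t 37.45 pos [ 0.6935 -0.0896  0.0893] yaw 0.595 F [ 0.3 -0.2 -1.4] w 0.0547
twist 5.35 then x -10.70 y 6.16 z -3.69
```

```bash
c="python3 -m creep"
$c '[{"hand":0,"x":0,"y":0,"z":-0.9,"twist":0.9},{"hand":0,"x":0,"y":0,"z":-0.9,"twist":0.9},{"hand":0,"x":0,"y":0,"z":-0.9,"twist":0.9},{"hand":0,"x":0,"y":0,"z":-0.9,"twist":0.9},{"hand":0,"x":0,"y":0,"z":0,"twist":0.9}]' >/dev/null
$c '[{"hand":0,"x":-0.84,"y":0.48,"z":0,"twist":0.85},{"hand":0,"x":-0.84,"y":0.48,"z":0,"twist":0},{"hand":0,"x":-0.84,"y":0.48,"z":0,"twist":0},{"hand":0,"x":-0.84,"y":0.48,"z":0,"twist":0},{"hand":0,"x":-0.84,"y":0.48,"z":0,"twist":0}]' >/dev/null
$c '[{"hand":0,"x":-0.84,"y":0.48,"z":0,"twist":0},{"hand":0,"x":-0.84,"y":0.48,"z":0,"twist":0},{"hand":0,"x":-0.84,"y":0.48,"z":0,"twist":0},{"hand":0,"x":-0.84,"y":0.48,"z":0,"twist":0},{"hand":0,"x":-0.84,"y":0.48,"z":0,"twist":0}]' >/dev/null
$c '[{"hand":0,"x":-0.84,"y":0.48,"z":0,"twist":0},{"hand":0,"x":-0.84,"y":0.48,"z":0,"twist":0},{"hand":0,"x":0,"y":0,"z":0,"twist":0}]' >/dev/null
python3 -c "
from h import *
p=brd(-.083);go(*p,.0955,BY)"
```

```text
t 39.70 pos [ 0.4022 -0.2828  0.1969] yaw 0.057 F [ 1.6  0.2 -2.5] w 0.0548
twist -0.03 then x -0.62 y 0.32 z 3.38
```

```bash
c="python3 -m creep"
$c '[{"hand":0,"x":-0.3,"y":0.16,"z":0,"twist":0},{"hand":0,"x":-0.35,"y":0.16,"z":0,"twist":0},{"hand":0,"x":0,"y":0,"z":0.9,"twist":0},{"hand":0,"x":0,"y":0,"z":0,"twist":0}]' >/dev/null
python3 -c "
from h import *
s=viewer.snapshot('wrist'); cv2.imwrite('pics/w11.png',s['image'][:,:,::-1])
p=brd(-.083);go(*p,.0957,BY)"
```

```text
t 40.25 pos [ 0.3842 -0.2926  0.1689] yaw 0.060 F [ 0.6 -0.7 -2.5] w 0.0549
twist 0.00 then x -0.00 y 0.03 z 2.44
```

View pics/w11.png

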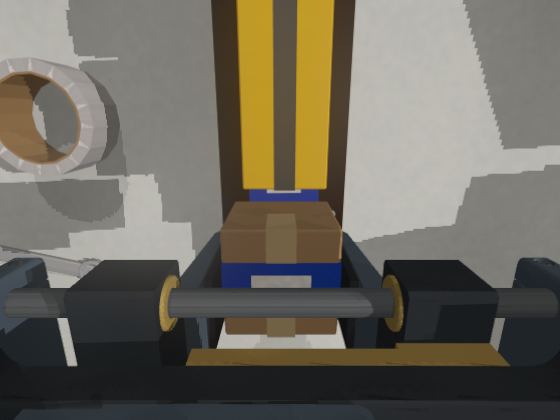

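Small blue hangs square behind yellow's near end (row 188, columns 243–327). Lowering.

```bash
c="python3 -m creep"
$c '[{"hand":0,"x":-0.06,"y":0,"z":0.6,"twist":0},{"hand":0,"x":0,"y":0,"z":0.7,"twist":0},{"hand":0,"x":0,"y":0,"z":0.6,"twist":0},{"hand":0,"x":0,"y":0,"z":0.3,"twist":0},{"hand":0,"x":0,"y":0,"z":0.05,"twist":0}]'
$c '[{"hand":0,"x":0.03,"y":0,"z":0.05,"twist":0},{"hand":0,"x":0,"y":0,"z":0,"twist":0}]'
python3 -c "
from h import *
p=brd(-.083);go(*p,.0957,BY)"
```

```text
t: 40.88
tcp_pos: [0.3832, -0.2932, 0.102]
tool_rot: [1.0, 0.03, 0.0, 0.0]
ft_force: [-0.5, -0.3, -2.4]
grip_width: 0.0548
finger_force: 30.0
t: 41.12
tcp_pos: [0.3843, -0.2933, 0.1008]
tool_rot: [1.0, 0.03, 0.001, 0.0]
ft_force: [0.8, -0.3, -1.8]
grip_width: 0.0551
finger_force: 30.0
t 41.12 pos [ 0.3843 -0.2933  0.1008] yaw 0.060 F [ 0.8 -0.3 -1.8] w 0.0551
twist -0.00 then x -0.00 y 0.01 z 0.17
```

```bash
c="python3 -m creep"
$c '[{"hand":0,"x":0,"y":0,"z":0.14,"twist":0},{"hand":0,"x":0,"y":0,"z":0.07,"twist":0},{"hand":0,"x":0,"y":0,"z":0,"twist":0}]'
```

```text
t: 41.5
tcp_pos: [0.3841, -0.2932, 0.0957]
tool_rot: [1.0, 0.03, 0.001, 0.0]
ft_force: [-2.2, 1.4, 11.0]
grip_width: 0.0548
finger_force: 30.0
```

```bash
c="python3 -m creep"
$c '[{"hand":0,"x":0,"y":0,"z":-0.04,"twist":0},{"hand":1,"x":0,"y":0,"z":0,"twist":0},{"hand":1,"x":0,"y":0,"z":0,"twist":0},{"hand":1,"x":0,"y":0,"z":0,"twist":0},{"hand":1,"x":0,"y":0,"z":0,"twist":0}]'
$c '[{"hand":1,"x":0,"y":0,"z":-0.8,"twist":0},{"hand":1,"x":0,"y":0,"z":-1,"twist":0},{"hand":1,"x":0,"y":0,"z":-1,"twist":0},{"hand":1,"x":0,"y":0,"z":-1,"twist":0},{"hand":1,"x":0,"y":0,"z":-1,"twist":0}]'
$c '[{"hand":1,"x":0,"y":0,"z":-0.5,"twist":0},{"hand":1,"x":0,"y":0,"z":0,"twist":0}]'
python3 -c "
from h import *
s=viewer.snapshot('wrist'); t=viewer.snapshot('scene')
cv2.imwrite('pics/w12.png',np.vstack([s['image'][:300],cv2.resize(t['image'][80:260,100:330],None,fx=1.6,fy=1.6)[:300,:560] if 0 else np.pad(cv2.resize(t['image'][80:260,100:330],None,fx=1.6,fy=1.6),((0,0),(0,192),(0,0)))])[:,:,::-1])"
```

```text
t: 42.12
tcp_pos: [0.3838, -0.293, 0.0951]
tool_rot: [1.0, 0.03, -0.0, 0.0]
ft_force: [0.0, 0.3, -1.0]
grip_width: 0.0904
finger_force: 0.0
t: 42.75
tcp_pos: [0.3837, -0.2929, 0.2401]
tool_rot: [1.0, 0.03, 0.0, 0.0]
ft_force: [1.0, 0.1, 1.0]
grip_width: 0.0909
finger_force: 0.0
t: 43.0
tcp_pos: [0.3841, -0.2932, 0.2546]
tool_rot: [1.0, 0.03, 0.001, 0.001]
ft_force: [1.0, -0.5, -0.2]
grip_width: 0.0913
finger_force: 0.0
```

View pics/w12.png

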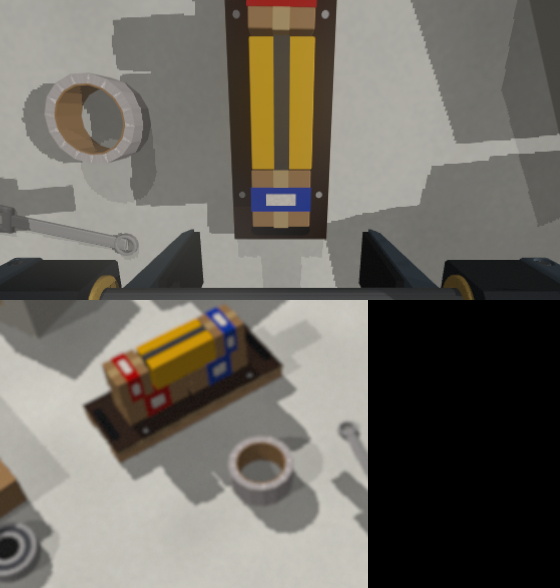

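The stack is complete. Small blue (ticket at 281,200) butts yellow's end at row 169, small red's edge is at row 29 next to yellow's far end at row 36. A quick numeric check, then hand in.

```bash
python3 -c "
from h import *
s=viewer.snapshot('wrist')
for n,p in [('sb',(281,200)),('sbnear',(281,227)),('ynear',(282,169)),('yfar',(282,36)),('srnear',(282,29))]:
  d=onz(s,p,.132)[:2]-BC; print(n,'u,v',np.round([d@[np.cos(BY),np.sin(BY)],d@[-np.sin(BY),np.cos(BY)]],4))
print(ctrl.observe()['t'])
"
```

```text
sb u,v [-0.0828  0.0015]
sbnear u,v [-0.1096  0.0015]
ynear u,v [-0.0536  0.0006]
yfar u,v [0.0554 0.0006]
srnear u,v [0.0605 0.0006]
43.15
```

```bash
python3 -c "
from cell import ctrl
print(ctrl.hand_in())"
```

```text
the job is handed in; nothing more can be done
None
```

I stacked all five cartons on the board as specified and handed the job in at about 43 s; the last wrist-camera check put every offset I measured within the limits, the tape roll was not touched, and no verdict came back.

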